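# Start the ice-cream churn

## Task

Start the churn by pushing only: first push its lid down until it is fully shut, then press the white-dotted half of the black power rocker all the way over to on, then press the green start button fully down for a moment and let it come up. Keep this order, do not swing the lid further open, do not press the red or blue button, and leave the other things on the counter where they stand.

Things in the scene. Friction and masses are not known exactly. Their poses are not given: they have to be found in the camera images.
- churn: low stainless ice-cream churn, fixed: an open box 220 x 220 x 110 mm tall with a white hinged lid; left or right of the robot's centre line. Origin: centre of its underside on the counter; x points from its front (robot side, lid knob side) to its back, y to its left, z up. Behind it (x 112 to 188 mm) a white motor block 220 mm wide, 105 mm tall.
- lid (a joint): lid angle: 0 rad flat shut, positive as its front edge rises; starts 0.3 to 0.6 ajar. Hinge: along the churn's y at x = 110, z = 110 mm. The hinge is stiff: the lid stays where left; a push down of 1 to 3 N near its front moves it until it rests on the rim. Flat white plate 220 x 220 x 8 mm; a black knob (28 mm across, 43 mm tall) stands in the middle of its width, 30 mm from its front edge.
- lid_left (a point): point on the lid's top face, left of the knob: 160 mm from the hinge, 60 mm to the churn's left (+y) of the lid's middle; moves with the lid. With the lid shut it lies at x = -50 mm, y = 60 mm, z = 118 mm in the churn's frame. Clear flat place to push.
- lid_right (a point): the same point on the other side of the knob, 60 mm to the churn's right (-y)
- console: grey control console with a dark top plate, 100 mm deep (x) x 250 mm wide (y) x 50 mm tall, fixed to the counter on the other side of the robot's centre line from the churn. Origin: centre of its underside; x points away from the robot, y left, z up. On its top, in a row along y, 56 mm apart, sit the black power rocker and the green, red and blue buttons, in any order.
- rocker_on (a point): black power rocker, 52 mm (along the console's x) x 26 mm, in an aluminium frame 66 x 36 x 8 mm; two halves meet in a shallow V at the pivot, 66 mm above the counter. This point: top face of the ON half (nearer the robot, white dot), 18 mm from the pivot. Off, this half slopes up outward and the point is 5 mm higher; on, the half is level, 66 mm above the counter.
- rocker (a joint): angle of the rocker: 0 rad off, 0.3 rad fully on (ON half pressed down level, against a stop); stays where it is left; takes about 3 N straight down on the ON half at the dot
- green_top (a point): green start push button, cap 28 mm across, in a round aluminium collar 44 mm across and 12 mm tall on the console's top; the point is the centre of the cap's top face, 68 mm above the counter when up
- green (a joint): travel of the green button: 0 m up, 0.006 m fully down; a spring returns it; it needs about 1.5 N to start and 5 N to bottom, straight down
- red_top (a point): red push button, cap 28 mm across, in a round aluminium collar 44 mm across and 12 mm tall on the console's top; the point is the centre of the cap's top face, 68 mm above the counter when up
- red (a joint): travel of the red button: 0 m up, 0.006 m fully down; a spring returns it; it needs about 1.5 N to start and 5 N to bottom, straight down
- blue_top (a point): blue push button, cap 28 mm across, in a round aluminium collar 44 mm across and 12 mm tall on the console's top; the point is the centre of the cap's top face, 68 mm above the counter when up
- blue (a joint): travel of the blue button: 0 m up, 0.006 m fully down; a spring returns it; it needs about 1.5 N to start and 5 N to bottom, straight down
- sundae_cup: white cup, 68 mm across, 75 mm tall, loose, at the left side; origin at the centre of its underside
- red_tin: red tin, 64 mm across, 85 mm tall, loose, between churn and console; origin at the centre of its underside
- syrup_jar: amber jar, 56 mm across, 90 mm tall, loose, further back on the middle line; origin at the centre of its underside
- scoop: small metal scoop with a wooden handle lying between churn and console, roughly along x, about 200 mm long and 20 mm tall, loose; origin at the middle of its length, on the counter
- bowl: blue bowl, 110 mm across, 45 mm tall, loose, at the right side; origin at the centre of its underside
- copper_cup: copper cup, 72 mm across, 80 mm tall, loose, at the left side; origin at the centre of its underside
- nut_jar: glass jar with white cap, 60 mm across, 100 mm tall, loose, at the right side; origin at the centre of its underside

How it is judged:
On the way, in this order (a step that is already met when the one before it is completed fails the run):
1. the lid is pushed shut (value of joint lid below 0.04 rad), for 0.2 s.
2. the rocker is pressed fully on, the lid still shut (value of joint rocker above 0.24 rad and value of joint lid below 0.04 rad), for 0.1 s.
3. the green button is pressed fully down, with the lid shut and the rocker on (all of step 2 and value of joint green above 0.0045 m), for 0.1 s.
At the end, for the whole second after the job is handed in: lid within 0.04 rad of shut, rocker beyond 0.24 rad (of 0.30), all three buttons up again (under 1.5 mm), every loose thing within 30 mm of where it stood (all of step 2 and value of joint each of green, red, blue below 0.0015 m and distance of each of sundae_cup, red_tin, syrup_jar, scoop, bowl, copper_cup, nut_jar from where it was at the start of the episode below 0.03 m); the robot touches nothing.
It fails at once if the lid is lifted or swung further open (beyond 0.7 rad) (value of joint lid above 0.7 rad).
It fails at once if the rocker is switched on while the lid is open (value of joint rocker above 0.2 rad and value of joint lid above 0.08 rad).
It fails at once if the green button is pressed before the rocker is on (value of joint green above 0.003 m and value of joint rocker below 0.2 rad).
It fails at once if the red or blue button is pressed (value of joint any of red, blue above 0.003 m).
It fails at once if a loose thing is lifted, knocked or pushed more than 30 mm (distance of any of sundae_cup, red_tin, syrup_jar, scoop, bowl, copper_cup, nut_jar from where it was at the start of the episode above 0.03 m).
It also fails if it takes over 54 s, if anything falls off the work surface, if the arm or the gripper's body presses on something with over 40 N, if the wrist force passes 120 N, or if a joint passes its speed limit or range.

## Robot

A 6-joint arm with a two-finger parallel gripper is mounted at the origin on the work surface. World frame = base frame: x ahead of the robot, y to its left, z up, the work surface at z = 0. Lengths are in m, angles in rad, forces in N, time in s.
With the tool pointing down it reaches from about 0.275 to 0.725 m from the base axis. Payload 15.9 kg.
Tool frame: the origin (TCP) lies midway between the tips of the shut fingers; the grasp point (between the pads) lies 19 mm behind it; z points along the fingers, x is the direction in which the jaws open and shut, and the axes are right-handed (so a half turn about z gives the same grasp; the last joint's range is limited). The gripper opens to 85 mm and grips with 20 to 120 N. Pads are 22 mm wide; open, the fingers measure 114 mm over their backs; the gripper's body (76 mm by 85 mm) begins 54 mm behind the grasp point. The pads swing forward as they close: fully open they stand 13 mm farther back than shut.
Start: joints at [0, 0.213, -0.034, 1.323, 0, 1.571], TCP at [0.5, -0, 0.231] pointing down, gripper open.
Joint ranges: [-2.98, 2.98], [-0.74, 1.72], [-1.14, 1.35], [-2.1, 2.04], [-1.57, 1.44], [-3.14, 3.14]. Speed limits (rad/s): [1.89, 1.89, 2.39, 2.57, 3.14, 3.14].

## Interface

Orientations are given as a rotation vector (axis times angle).
In Python, from rig import manip, imaging gives the robot as it stands.
- The arm moves only by the tool arm_command, never from a script. Its argument "moves" is a list of rows, each a list of 6 numbers: the shift along the tool's x, y, z in mm, then the turn, a rotation vector about the tool's x, y, z in degrees. In form: [[dx, dy, dz, rx, ry, rz], ...]. A call has 1 to 5 rows; each row shifts and turns the commanded pose from where the row before left it, along the tool's axes as they then stand; what a row does not reach is not made up. A row lasts 1/8 s, in which the tool goes at most 62.5 mm and 10.7 degrees, less where a joint would pass 70% of its speed; a pose out of reach is approached as far as the arm can. A call is refused whole if a number of a shift passes 62.5 or a number of a turn 10.7, either way. A call with a gripper value outside its range is refused whole. "hand" is the opening, from -1 (shut) to 1 (fully open), set as the call begins (left out, the last holds). The fingers move at their own pace and stop on an object; "newtons" is the grip in N (left out, the last holds). Time passes only in rows, so rows that do not move let the fingers close. It gives the time, the measured TCP pose, the force and the opening at its end, in the units of the state.
- manip.get_state(): the state, without advancing time (a new reading comes with each control period).
- imaging.camera(name): name is "scene" or "side" or "wrist"; returns (picture, depth): 400x640x3 uint8, red, green, blue; 400x640 float32, m along the optical axis (not along the pixel's ray), 0 where there is no reading.
- imaging.camera_info(name): a dict with "fx", "fy", "cx", "cy" (pixels), "cam_to_world" (4x4, takes a point from camera to world coordinates). Camera axes: x right, y down, z forward; pixel columns grow to the right and rows downward; lengths in m; the calibration is good to about 2 mm. A picture is of the moment at which its call begins: read the wrist's pose just before it. camera_info takes no time and is no camera call; for the wrist camera it gives the pose at the moment of the call.
- manip.finish_job(): hands the job in, once; it reports no verdict.
The state is a dict: "time_s": time; "q": joint angles; "qvel": joint speeds; "joint_efforts": joint torques, N m; "ee_pos": TCP position; "tcp_rot": TCP orientation; "ft_force": force on the tool from outside, world axes, zero at the start; "torque": the same for the moment, N m; "width": finger opening in m.
Only numpy, scipy, OpenCV 4.12 (cv2) and the standard library are available. Lean on these libraries where they do the work, as an engineer would, in place of code of your own. Each camera call takes 0.05 s, during which the arm holds its last target. There are 200 camera calls.

## Working session

There is one attempt and no reset: what is moved stays moved. The work goes in short steps, Python scripts to look and compute and a tool call to move; the robot and the scene stay as the last step left them, time stands still between calls to the robot, and variables do not carry over. Pictures are saved under pics/ and viewed, about 8 in all and at most 12, crops included, and the job is handed in when it is done.

Besides the shell and the picture viewer there is one more tool, called as name([rows], argument=value, ...), one row to a line, values as JSON. arm_command: Moves the arm, as the interface text tells. Its arguments: {"type":"object","properties":{"moves":{"type":"array","items":{"type":"array","items":{"type":"number"}}},"hand":{"type":"number"},"newtons":{"type":"number"}},"required":["moves"]}

```bash
mkdir -p pics; cat > h.py <<'E'
import numpy as np, cv2
from rig import manip, imaging
def grab(n):
    p,d=imaging.camera(n); return p,d,imaging.camera_info(n)
def world(d,i):
    v,u=np.mgrid[:d.shape[0],:d.shape[1]]
    P=np.stack([(u-i["cx"])/i["fx"]*d,(v-i["cy"])/i["fy"]*d,d],-1)
    T=np.array(i["cam_to_world"]); W=P@T[:3,:3].T+T[:3,3]; W[d<=0]=np.nan; return W
E
python3 - <<'E'
from h import *
print(manip.get_state())
for n in ("scene","side"):
    p,d,i=grab(n); cv2.imwrite(f"pics/{n}0.png",p[:,:,::-1]); np.save(f"{n}0.npy",world(d,i)); np.save(f"{n}p.npy",p)
    print(n,np.round(i["cam_to_world"],2).tolist())
E
```

```text
{'time_s': 0.0, 'q': array([-2.77351708e-07,  2.13350766e-01, -3.50536259e-02,  1.32345387e+00,
       -3.95543889e-05,  1.57079005e+00]), 'qvel': array([ 0.00028032,  0.00082386,  0.00040997,  0.00046186, -0.00028919,
        0.00077804]), 'joint_efforts': array([-1.43474466e-03, -6.86183596e+01,  4.87125492e+01,  1.75234705e-02,
       -1.83502889e-04, -7.31988712e-05]), 'ee_pos': array([ 4.99682215e-01, -1.26219529e-05,  2.30821005e-01]), 'tcp_rot': array([ 3.14155266e+00,  9.45859958e-06, -1.66806402e-03]), 'ft_force': array([0.6459195 , 0.1530232 , 0.25757066]), 'torque': array([ 0.03802236, -0.02438997,  0.03142677]), 'width': 0.08497737273866765}
scene [[-0.52, 0.5, -0.69, 1.53], [0.85, 0.29, -0.43, 0.61], [-0.01, -0.81, -0.58, 0.92], [0.0, 0.0, 0.0, 1.0]]
side [[-0.91, -0.27, 0.31, 0.07], [-0.41, 0.64, -0.65, 1.09], [-0.02, -0.72, -0.69, 1.24], [0.0, 0.0, 0.0, 1.0]]
```

View pics/scene0.png

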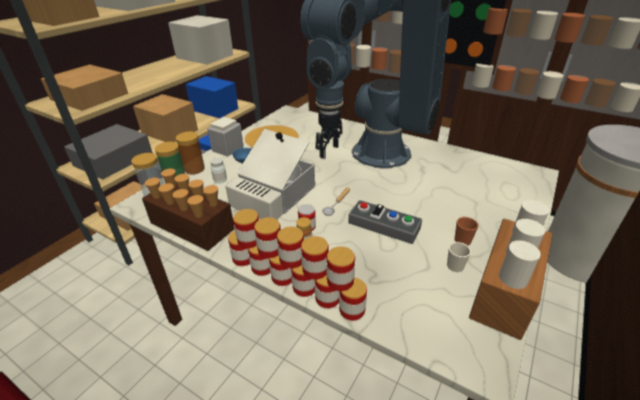

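View pics/side0.png

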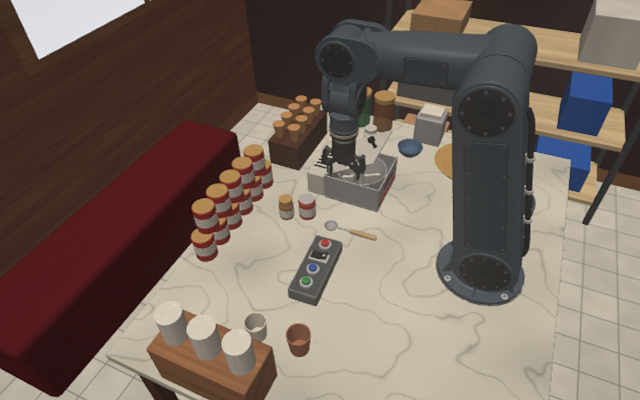

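The churn is on the right with its lid ajar, and the console is on the left. From left to right the controls are green, blue, rocker, red: (305,281), (313,268), (319,255), (325,243) in the side view. Next I'll measure them.

```bash
python3 - <<'E'
from h import *
for n,(u0,u1,v0,v1) in {"side":(280,345,232,305),"scene":(345,425,195,240)}.items():
    W=np.load(n+"0.npy");p=np.load(n+"p.npy")
    hsv=cv2.cvtColor(p,cv2.COLOR_RGB2HSV); m=np.zeros(p.shape[:2],bool); m[v0:v1,u0:u1]=1
    H,S,V=[hsv[...,k].astype(int) for k in range(3)]
    for c,mm in {"red":((H<8)|(H>172))&(S>110),"green":(abs(H-70)<20)&(S>90),"blue":(abs(H-113)<12)&(S>110)}.items():
        q=m&mm&(V>50); v,u=np.nonzero(q); print(n,c,q.sum(),u.mean().round(1),v.mean().round(1),np.nanmedian(W[q],0).round(4))
    q=m&(W[...,2]>.044)&(W[...,2]<.056)
    pts=W[q][:,:2].astype(np.float32); r=cv2.minAreaRect(pts*1000); print("console rect",q.sum(),r)
W=np.load("scene0.npy")
for u,v in [(255,165),(275,150),(295,145),(285,165),(305,160),(265,175),(279,135),(240,190),(295,185),(307,215),(336,203),(306,228)]: print((u,v),W[v,u].round(3))
for n,b in {"scene":(235,312,130,180)}.items():
    Q=W[b[2]:b[3],b[0]:b[1]].reshape(-1,3); Q=Q[np.isfinite(Q).all(1)]
    Q=Q[(Q[:,2]>.09)&(Q[:,2]<.25)&(Q[:,1]<-.05)]
    best=0;rng=np.random.default_rng(0)
    for _ in range(500):
        a=Q[rng.choice(len(Q),3)];nn=np.cross(a[1]-a[0],a[2]-a[0]);nn/=np.linalg.norm(nn)+1e-12
        k=abs((Q-a[0])@nn)<.003
        if k.sum()>best: best=k.sum();K=k
    L=Q[K];c=L.mean(0);nn=np.linalg.svd(L-c)[2][2];nn*=np.sign(nn[2])
    print("lid",best,len(Q),c.round(3),nn.round(3),"tilt",np.arccos(nn[2]).round(3),"yaw",np.arctan2(nn[1],nn[0]).round(3), L.min(0).round(3),L.max(0).round(3))
    d=np.array([nn[0],nn[1],0]);
    e=np.cross(nn,[0,0,1]);e/=np.linalg.norm(e);f=np.cross(nn,e)
    print("e",e,"f",f,cv2.minAreaRect(np.stack([(L-c)@e,(L-c)@f],1).astype(np.float32)*1000))
p=np.load("scenep.npy")[120:240,220:430]; cv2.imwrite("pics/z.png",cv2.resize(p[:,:,::-1],(800,457),interpolation=cv2.INTER_CUBIC))
E
```

```text
side red 45 324.6 242.2 [0.5011 0.1522 0.0725]
side green 43 305.6 280.0 [0.4917 0.32   0.0733]
side blue 42 312.2 266.9 [0.4946 0.2668 0.0738]
console rect 1149 ((495.0980224609375, 233.24713134765625), (100.64400482177734, 257.87841796875), 2.776463031768799)
scene red 33 363.5 204.6 [0.5076 0.1498 0.0715]
scene green 34 407.8 218.2 [0.5011 0.3175 0.0723]
scene blue 34 392.6 213.5 [0.5014 0.2611 0.0717]
console rect 856 ((501.5227355957031, 232.83303833007812), (105.15301513671875, 248.7958221435547), 2.826193332672119)
(255, 165) [ 0.58  -0.289  0.146]
(275, 150) [ 0.511 -0.238  0.193]
(295, 145) [ 0.469 -0.172  0.213]
(285, 165) [ 0.55  -0.165  0.168]
(305, 160) [ 0.242 -0.283 -0.003]
(265, 175) [ 0.603 -0.223  0.133]
(279, 135) [ 0.489 -0.229  0.251]
(240, 190) [ 0.7   -0.267  0.107]
(295, 185) [ 0.547 -0.126  0.088]
(307, 215) [0.667 0.008 0.077]
(336, 203) [0.466 0.012 0.   ]
(306, 228) [0.729 0.044 0.078]
lid 1738 2585 [ 0.534 -0.236  0.176] [ 0.51  -0.007  0.86 ] tilt 0.536 yaw -0.013 [ 0.442 -0.347  0.105] [ 0.651 -0.123  0.232]
e [-0.01307504 -0.99991452  0.        ] f [ 0.85978014 -0.01124262 -0.5105406 ] ((-1.4982223510742188, 14.866378784179688), (224.22166442871094, 243.62203979492188), 0.8151996731758118)
```

View pics/z.png

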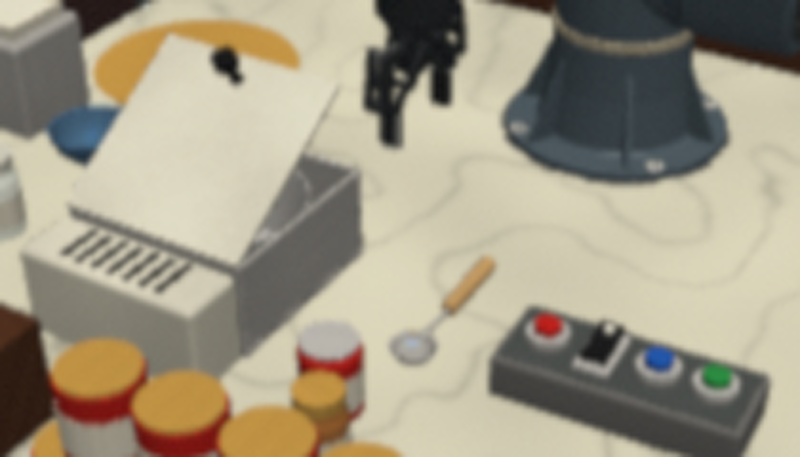

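The console row's yaw is about 3°. The depths read about 4 mm high compared with the known 68 mm. Estimated positions:
- **Rocker:** dot at about (0.483, 0.207)
- **Green button:** about (0.497, 0.318)
- **Lid:** tilt 0.54, hinge x about 0.63, centre y about -0.236

I'll push the lid at its left point, about (0.473, -0.176).

arm_command([
  [0,0,-50,0,0,0],
  [-10,45,-15,0,0,0],
  [-10,45,0,0,0,0],
  [-5,45,0,0,0,0],
  [0,41,0,0,0,0],
], hand=-1)

```text
time_s: 0.72
ee_pos: [0.4744, -0.1775, 0.2963]
tcp_rot: [-3.142, 0.0, 0.0]
ft_force: [0.4, 0.6, -0.6]
width: 0.0004
```

arm_command([
  [0,0,0,0,0,0],
  [0,0,0,0,0,0],
  [0,0,20,0,0,0],
  [0,0,20,0,0,0],
  [0,0,15,0,0,0],
])

```text
time_s: 1.35
ee_pos: [0.4749, -0.1749, 0.2405]
tcp_rot: [-3.141, -0.002, 0.001]
ft_force: [-0.7, 0.6, 0.0]
width: -0.0
```

arm_command([
  [0,0,10,0,0,0],
  [0,0,10,0,0,0],
  [0,0,10,0,0,0],
  [0,0,10,0,0,0],
  [0,0,10,0,0,0],
])

```text
time_s: 1.98
ee_pos: [0.475, -0.1761, 0.1908]
tcp_rot: [3.142, -0.0, 0.0]
ft_force: [-0.2, 0.2, 2.1]
width: -0.0001
```

arm_command([
  [0,0,10,0,0,0],
  [0,0,10,0,0,0],
  [0,0,10,0,0,0],
  [0,0,10,0,0,0],
  [0,0,10,0,0,0],
])

```text
time_s: 2.6
ee_pos: [0.475, -0.176, 0.1406]
tcp_rot: [3.142, 0.0, -0.0]
ft_force: [-0.8, 0.6, 0.7]
width: -0.0
```

arm_command([
  [0,0,8,0,0,0],
  [0,0,6,0,0,0],
  [0,0,5,0,0,0],
  [0,0,2,0,0,0],
  [0,0,0,0,0,0],
])

```text
time_s: 3.22
ee_pos: [0.475, -0.176, 0.1203]
tcp_rot: [3.142, 0.0, 0.0]
ft_force: [0.6, -0.1, 0.3]
width: -0.0001
```

arm_command([
  [0,0,1,0,0,0],
  [0,0,1,0,0,0],
  [0,0,1,0,0,0],
  [0,0,0,0,0,0],
  [0,0,0,0,0,0],
])

```text
time_s: 3.85
ee_pos: [0.4752, -0.1761, 0.1184]
tcp_rot: [3.141, 0.0, 0.002]
ft_force: [-6.6, 2.6, 19.7]
width: -0.0002
```

A firm 20 N stop at z = 0.118 matches the shut height. I'll lift off and take a wrist look over the console.

arm_command([
  [0,0,-40,0,0,0],
  [0,0,-60,0,0,0],
  [0,-58,-20,0,0,0],
  [0,-60,0,0,0,0],
  [0,-60,0,0,0,0],
])

```text
time_s: 4.47
ee_pos: [0.4749, 0.0036, 0.2377]
tcp_rot: [-3.142, 0.001, -0.002]
ft_force: [2.0, -1.5, -0.9]
width: 0.0
```

arm_command([
  [0,-60,0,0,0,0],
  [0,-60,0,0,0,0],
  [0,-50,0,0,0,0],
  [5,-35,0,0,0,0],
  [0,0,0,0,0,0],
])

```text
time_s: 5.1
ee_pos: [0.4799, 0.2091, 0.2369]
tcp_rot: [-3.141, -0.005, 0.001]
ft_force: [0.5, -1.2, -0.5]
width: -0.0003
```

```bash
python3 - <<'E'
from h import *
print(manip.get_state()["ee_pos"])
p,d,i=grab("wrist"); cv2.imwrite("pics/w1.png",p[:,:,::-1]); W=world(d,i); np.save("w1.npy",W)
hsv=cv2.cvtColor(p,cv2.COLOR_RGB2HSV);H,S,V=[hsv[...,k].astype(int) for k in range(3)]
for c,mm in {"red":((H<8)|(H>172))&(S>110),"green":(abs(H-70)<20)&(S>90),"blue":(abs(H-113)<12)&(S>110)}.items():
    q=mm&(V>50)&(W[...,2]>.05)&(W[...,2]<.09); v,u=np.nonzero(q); print(c,q.sum(),u.mean(),v.mean(),np.nanmedian(W[q],0).round(4))
p,d,i=grab("scene");W=world(d,i)
print("lid z",[W[v,u].round(3).tolist() for u,v in [(265,175),(285,165),(275,160)]])
cv2.imwrite("pics/s2.png",cv2.resize(p[120:250,200:440,::-1],(800,433)))
E
```

```text
[0.47989081 0.20912955 0.23690326]
red 2265 564.9584988962472 326.9885209713024 [ 0.8533 -0.001   0.076 ]
green 631 335.8145800316957 68.86370839936609 [0.4931 0.3145 0.0712]
blue 528 337.5738636363636 127.97727272727273 [0.496  0.2593 0.0711]
lid z [[0.585, -0.239, 0.118], [0.488, -0.213, 0.12], [0.477, -0.271, 0.121]]
```

View pics/w1.png

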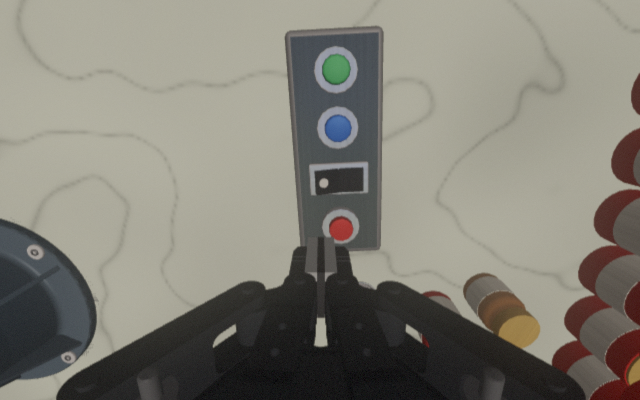

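View pics/s2.png

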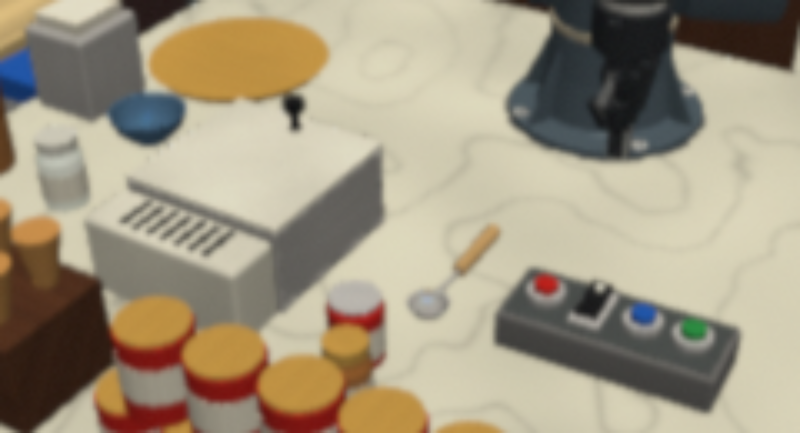

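The lid is flat, at z about 0.118–0.120. The wrist view shows the dot at (324,183), the rocker centre at about (339,180) and green at (336,69). I'll read the rocker's world points.

```bash
python3 - <<'E'
from h import *
W=np.load("w1.npy")
for u,v in [(324,183),(339,180),(324,178),(350,180),(314,183),(316,195),(336,69),(337,128)]: print((u,v),W[v-1:v+2,u-1:u+2].reshape(-1,3).mean(0).round(4))
E
```

```text
(324, 183) [0.4824 0.2017 0.0711]
(339, 180) [0.4987 0.2035 0.0652]
(324, 178) [0.4823 0.207  0.0705]
(350, 180) [0.5106 0.2036 0.0654]
(314, 183) [0.4714 0.199  0.061 ]
(316, 195) [0.4735 0.1833 0.055 ]
(336, 69) [0.4932 0.3145 0.0713]
(337, 128) [0.4952 0.2592 0.0709]
```

Rocker heights match (71 mm at the dot, about 66 mm at the pivot). I'll press at (0.480, 0.204).

arm_command([
  [0,5,50,0,0,0],
  [0,0,50,0,0,0],
  [0,0,40,0,0,0],
  [0,0,10,0,0,0],
  [0,0,5,0,0,0],
])

```text
time_s: 5.82
ee_pos: [0.4805, 0.2017, 0.0831]
tcp_rot: [-3.141, 0.001, -0.001]
ft_force: [0.0, -0.5, 0.7]
width: -0.0002
```

arm_command([
  [0,0,4,0,0,0],
  [0,0,4,0,0,0],
  [0,0,3,0,0,0],
  [0,0,2,0,0,0],
  [0,0,0,0,0,0],
])

```text
time_s: 6.45
ee_pos: [0.48, 0.2021, 0.0693]
tcp_rot: [-3.142, -0.0, 0.0]
ft_force: [0.5, -0.3, 0.4]
width: 0.0001
```

arm_command([
  [0,-1,2,0,0,0],
  [0,0,1,0,0,0],
  [0,0,1,0,0,0],
  [0,0,0,0,0,0],
  [0,0,0,0,0,0],
])

```text
time_s: 7.08
ee_pos: [0.4802, 0.203, 0.0659]
tcp_rot: [-3.141, 0.0, -0.001]
ft_force: [-4.1, -3.1, 13.1]
width: 0.0001
```

It stopped at 65.9 mm with 13 N, so the ON half is level. I'll lift and move over green.

arm_command([
  [0,0,1,0,0,0],
  [0,0,0,0,0,0],
  [0,0,-50,0,0,0],
  [0,0,-50,0,0,0],
  [0,-30,-50,0,0,0],
])

```text
time_s: 7.7
ee_pos: [0.48, 0.2322, 0.2161]
tcp_rot: [3.142, -0.003, 0.0]
ft_force: [1.7, -0.1, 0.2]
width: 0.0
```

arm_command([
  [14,-40,0,0,0,0],
  [0,-42,0,0,0,0],
  [0,0,0,0,0,0],
])

```text
time_s: 8.07
ee_pos: [0.4936, 0.3174, 0.2135]
tcp_rot: [-3.141, -0.004, 0.001]
ft_force: [-1.0, 0.1, -0.4]
width: 0.0003
```

```bash
python3 - <<'E'
from h import *
print(manip.get_state()["ee_pos"])
p,d,i=grab("side");W=world(d,i)
a=p[225:310,260:370,::-1]; 
p2,d2,i2=grab("scene");b=p2[190:250,340:430,::-1]
cv2.imwrite("pics/s3.png",np.hstack([cv2.resize(a,(400,309)),cv2.resize(b,(400,309))]))
E
```

```text
[0.49364894 0.31735803 0.21353159]
```

View pics/s3.png

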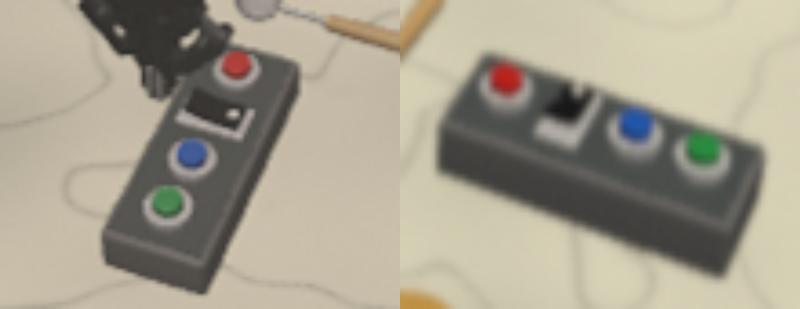

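The rocker's far half now stands raised, so it is on, and all the buttons are up. The tool is over green, so I'll press it.

arm_command([
  [0,0,50,0,0,0],
  [0,0,50,0,0,0],
  [0,0,25,0,0,0],
  [0,0,10,0,0,0],
  [0,0,5,0,0,0],
])

```text
time_s: 8.8
ee_pos: [0.4944, 0.3147, 0.0748]
tcp_rot: [-3.141, 0.001, -0.001]
ft_force: [-0.0, -0.5, 0.3]
width: 0.0002
```

arm_command([
  [0,0,4,0,0,0],
  [0,0,3,0,0,0],
  [0,0,2,0,0,0],
  [0,0,0,0,0,0],
  [0,0,0,0,0,0],
])

```text
time_s: 9.43
ee_pos: [0.4946, 0.3152, 0.066]
tcp_rot: [-3.141, 0.0, -0.002]
ft_force: [2.3, -2.5, 7.0]
width: -0.0003
```

arm_command([
  [0,0,2,0,0,0],
  [0,0,1,0,0,0],
  [0,0,1,0,0,0],
  [0,0,0,0,0,0],
  [0,0,0,0,0,0],
])

```text
time_s: 10.05
ee_pos: [0.495, 0.3153, 0.0651]
tcp_rot: [-3.14, 0.0, -0.006]
ft_force: [-14.5, -12.6, 56.1]
width: -0.0001
```

56 N at 65 mm is wrong: the fingertip seems to rest on the collar, with the cap only about 3 mm down. I'll back off and check the collar height and fingertip geometry.

arm_command([
  [0,0,-5,0,0,0],
  [0,0,-30,0,0,0],
  [0,30,-50,0,0,0],
  [0,50,-40,0,0,0],
  [0,30,0,0,0,0],
])

```text
time_s: 10.68
ee_pos: [0.4952, 0.2053, 0.1885]
tcp_rot: [-3.14, 0.001, -0.007]
ft_force: [1.2, 0.3, -0.3]
width: -0.0001
```

```bash
python3 - <<'E'
from h import *
print(manip.get_state()["ee_pos"],manip.get_state()["ft_force"])
p,d,i=grab("wrist"); W=world(d,i); np.save("w2.npy",W)
hsv=cv2.cvtColor(p,cv2.COLOR_RGB2HSV);H,S,V=[hsv[...,k].astype(int) for k in range(3)]
q=(abs(H-70)<20)&(S>90)&(V>50)&(W[...,2]>.05)&(W[...,2]<.09);v,u=np.nonzero(q);u0,v0=int(u.mean()),int(v.mean())
c=np.nanmedian(W[q],0);print(u0,v0,c.round(4),"cap extents",(np.ptp(W[q],axis=0)).round(4))
N=W[max(0,v0-60):v0+60,u0-60:u0+60].reshape(-1,3)
r=np.hypot(*(N[:,:2]-c[:2]).T)
for a in range(0,30,2):
    k=(r>=a/1e3)&(r<(a+2)/1e3);print(a,k.sum(),np.nanmedian(N[k,2]).round(4))
cv2.imwrite("pics/w2.png",p[:,:,::-1])
E
```

```text
[0.49524377 0.20531772 0.18854175] [ 1.18512481  0.29996075 -0.27079201]
318 57 [0.4927 0.3128 0.0695] cap extents [0.0258 0.0258 0.0063]
0 22 0.0694
2 63 0.0698
4 107 0.0697
6 152 0.0697
8 195 0.0696
10 224 0.0695
12 278 0.0683
14 225 0.0598
16 336 0.0597
18 378 0.0596
20 385 0.059
22 264 0.0484
24 439 0.0483
26 495 0.0484
28 526 0.0484
```

View pics/w2.png

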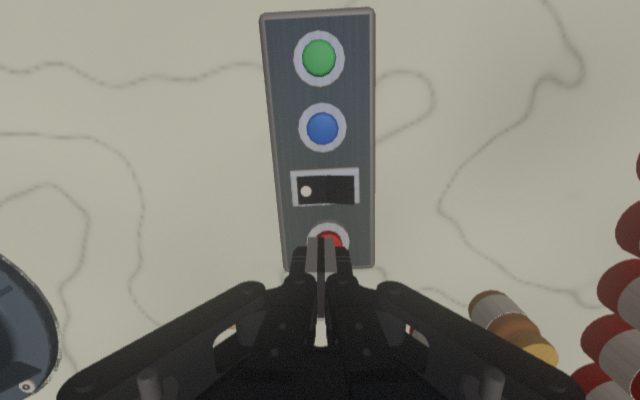

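Relative depths put the cap about 10 mm above the collar, not 6. That puts the cap top near 71 mm, so bottoming at 65 mm would fit the 7 N at 66 mm. I'll check the blue button and the rocker in the same picture.

```bash
python3 - <<'E'
from h import *
for f,B,R,G in (("w1.npy",(337,128),(339,180),(336,69)),("w2.npy",(322,128),(331,188),(318,57))):
    W=np.load(f)
    for n,(u0,v0) in (("green",G),("blue",B)):
        c=W[v0,u0];N=W[max(0,v0-45):v0+45,u0-45:u0+45].reshape(-1,3);r=np.hypot(*(N[:,:2]-c[:2]).T)*1e3
        print(f,n,c.round(4),[np.nanmedian(N[(r>=a)&(r<b),2]).round(4) for a,b in((0,10),(16,20),(24,28))])
    u0,v0=R
    print("rocker along x",[(u,W[v0-3:v0+4,u].mean(0)[[0,2]].round(4).tolist()) for u in range(u0-36,u0+37,6)])
E
```

```text
w1.npy green [0.4932 0.3145 0.0712] [np.float64(0.0714), np.float64(0.0613), np.float64(0.05)]
w1.npy blue [0.4952 0.2592 0.0709] [np.float64(0.0713), np.float64(0.0612), np.float64(0.0499)]
rocker along x [(303, [0.4586, 0.0497]), (309, [0.4655, 0.0506]), (315, [0.4727, 0.0692]), (321, [0.4791, 0.0712]), (327, [0.4856, 0.0689]), (333, [0.4921, 0.0677]), (339, [0.4987, 0.0648]), (345, [0.5052, 0.0654]), (351, [0.5117, 0.0653]), (357, [0.5183, 0.0653]), (363, [0.5247, 0.0658]), (369, [0.5339, 0.0497]), (375, [0.5408, 0.0495])]
w2.npy green [0.4919 0.3131 0.0702] [np.float64(0.0697), np.float64(0.0596), np.float64(0.0484)]
w2.npy blue [0.4951 0.2577 0.0693] [np.float64(0.0698), np.float64(0.0596), np.float64(0.0484)]
rocker along x [(295, [0.4695, 0.0558]), (301, [0.4757, 0.0642]), (307, [0.4813, 0.0639]), (313, [0.4868, 0.0639]), (319, [0.4924, 0.0639]), (325, [0.4979, 0.0635]), (331, [0.5035, 0.0651]), (337, [0.5088, 0.0676]), (343, [0.5142, 0.0693]), (349, [0.5195, 0.0702]), (355, [0.5267, 0.0559]), (361, [0.5335, 0.0487]), (367, [0.5395, 0.0482])]
```

The rocker's ON half is now level and its far half raised. Both undisturbed caps stand at 71.4 mm (console 50, collar 61), so full travel ends at about 65 mm, exactly where it stopped. Because that disagrees with the stated 68 mm, I'll press once more, better centred, and look at it while held.

arm_command([
  [0,-55,0,0,0,0],
  [-1,-54,30,0,0,0],
  [0,0,50,0,0,0],
  [0,0,25,0,0,0],
  [0,0,7,0,0,0],
])

```text
time_s: 11.35
ee_pos: [0.492, 0.3149, 0.0719]
tcp_rot: [3.14, 0.0, -0.004]
ft_force: [0.8, -0.9, 1.4]
width: 0.0001
```

arm_command([
  [0,0,4,0,0,0],
  [0,0,3,0,0,0],
  [0,0,3,0,0,0],
  [0,0,0,0,0,0],
])

```text
time_s: 11.85
ee_pos: [0.4937, 0.3156, 0.0657]
tcp_rot: [-3.14, 0.0, -0.004]
ft_force: [-8.5, -6.3, 25.4]
width: -0.0003
```

```bash
python3 - <<'E'
from h import *
print(manip.get_state()["ee_pos"],manip.get_state()["ft_force"])
W0={n:np.load(n+"0.npy") for n in("side","scene")}
out=[]
for n,(u0,u1,v0,v1) in {"side":(290,325,265,300),"scene":(390,425,200,235),"wrist":(280,360,200,280)}.items():
    p,d,i=grab(n);W=world(d,i);hsv=cv2.cvtColor(p,cv2.COLOR_RGB2HSV);H,S,V=[hsv[...,k].astype(int) for k in range(3)]
    m=np.zeros(H.shape,bool);m[v0:v1,u0:u1]=1;q=m&(abs(H-70)<20)&(S>90)&(V>40)
    print(n,"green px",q.sum(),"z",np.round(np.nanpercentile(W[q][:,2],[10,50,90]),4) if q.any() else "")
    if n in W0: print(" before z", np.round(np.nanpercentile(W0[n][q][:,2],[10,50,90]),4) if q.any() else "")
    out.append(cv2.resize(p[v0:v1,u0:u1,::-1],(260,260),interpolation=cv2.INTER_NEAREST))
cv2.imwrite("pics/g.png",np.hstack(out))
E
```

```text
[0.49366242 0.31556362 0.06568679] [-8.51995506 -6.33077259 25.37833216]
side green px 11 z [0.0627 0.0666 0.071 ]
 before z [0.065  0.0677 0.0705]
scene green px 11 z [0.0639 0.0662 0.0667]
 before z [0.0658 0.0695 0.0718]
wrist green px 570 z [0.0633 0.0646 0.0656]
```

View pics/g.png

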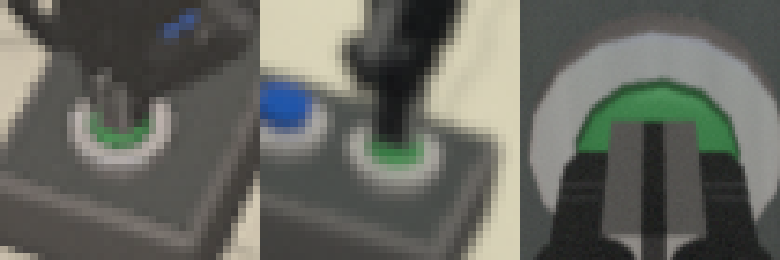

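```bash
python3 - <<'E'
from h import *
p,d,i=grab("wrist");W=world(d,i)
for u,v in [(322,212),(320,227),(306,236),(320,230),(300,222),(342,222)]: print((u,v),p[v,u],W[v-1:v+2,u-1:u+2].reshape(-1,3).mean(0).round(4))
E
```

```text
(322, 212) [147 151 153] [0.4933 0.3362 0.0611]
(320, 227) [ 62 115  73] [0.4923 0.3288 0.0636]
(306, 236) [ 63 126  75] [0.4849 0.3241 0.0648]
(320, 230) [ 72 136  86] [0.4923 0.3276 0.0648]
(300, 222) [149 151 148] [0.4816 0.3305 0.0608]
(342, 222) [145 148 145] [0.504  0.3305 0.0609]
```

Pressed, the cap sits 4 mm above the collar, compared with 10 mm when up. That is the full 6 mm of travel. I'll release and retreat.

arm_command([
  [0,0,-10,0,0,0],
  [0,0,-50,0,0,0],
  [0,40,-50,0,0,0],
  [0,40,-40,0,0,0],
  [0,0,0,0,0,0],
])

```text
time_s: 12.68
ee_pos: [0.4948, 0.2348, 0.2161]
tcp_rot: [-3.139, 0.004, -0.009]
ft_force: [0.3, 0.4, -0.8]
width: -0.0004
```

```bash
python3 - <<'E'
from h import *
s=manip.get_state();print(s["time_s"],s["ee_pos"],s["ft_force"])
p,d,i=grab("wrist");W=world(d,i)
hsv=cv2.cvtColor(p,cv2.COLOR_RGB2HSV);H,S,V=[hsv[...,k].astype(int) for k in range(3)]
for c,mm in {"green":(abs(H-70)<20)&(S>90),"blue":(abs(H-113)<12)&(S>110)}.items():
    q=mm&(V>50)&(W[...,2]>.05)&(W[...,2]<.09);print(c,np.nanmedian(W[q],0).round(4))
p,d,i=grab("scene");W=world(d,i);print("lid",[W[v,u,2].round(3) for u,v in [(265,175),(285,165),(275,160)]])
p0=np.load("scenep.npy");df=np.abs(p.astype(int)-p0).max(2)>60
for n,(u0,u1,v0,v1) in dict(tin=(296,318,203,225),scoop=(322,352,186,218),cups=(445,480,215,272),nut=(208,228,158,184),jar=(295,313,218,240)).items(): print(n,df[v0:v1,u0:u1].sum())
manip.finish_job()
E
```

```text
12.675 [0.49475315 0.23480775 0.21610416] [ 0.30501642  0.429097   -0.77236857]
green [0.4921 0.3167 0.069 ]
blue [0.4948 0.2616 0.0689]
lid [np.float64(0.12), np.float64(0.119), np.float64(0.117)]
tin 0
scoop 0
cups 0
nut 0
jar 0
the job is handed in; nothing more can be done
```

I shut the lid, pressed the rocker on, and pressed and released the green button, in that order. The job was handed in at about 13 s.

**What the last checks showed:**
- **Lid:** its top face reads 117–120 mm, which is flat shut. The push ended on a firm stop at 118 mm.
- **Rocker:** the dotted half is level and the far half is raised. It stopped at 66 mm with 13 N.
- **Green button:** while held down, the cap had travelled about 6 mm. After release it stands level with blue again.
- **Loose things:** the tin, scoop, both cups, nut jar and syrup jar show no change in the scene picture. I did not check the bowl separately, and the arm never went near it.
- **Robot:** it is clear of everything, with the wrist force near zero.

**What disagreed:** the button caps measured about 71 mm high, not the stated 68 mm, so green bottomed at about 65 mm. My first press therefore reached 56 N, below the 120 N wrist limit. I wasn't sure that press had gone fully down, so I pressed green a second time and confirmed the travel with the wrist camera.

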